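# Clear and snap shut an electronics housing

### The arm

A 6-joint arm with a two-finger parallel gripper is mounted at the origin on the work surface. World frame = base frame: x ahead of the robot, y to its left, z up, the work surface at z = 0. Lengths are in m, angles in rad, forces in N, time in s.
With the tool pointing down it reaches from about 0.275 to 0.725 m from the base axis. Payload 15.9 kg.
Tool frame: the origin (TCP) lies midway between the tips of the shut fingers; the grasp point (between the pads) lies 19 mm behind it; z points along the fingers, y is the line along which they close (so a half turn about z gives the same grasp; the last joint's range is limited). The gripper opens to 85 mm and grips with 20 to 120 N. Pads are 22 mm wide; open, the fingers measure 114 mm over their backs; the gripper's body (76 mm by 85 mm) begins 54 mm behind the grasp point. The pads swing forward as they close: fully open they stand 13 mm farther back than shut.
Start: joints at [-1.247, 0.213, -0.034, 1.323, 0, 1.571], TCP at [0.159, -0.474, 0.231] pointing down, gripper open.
Joint ranges: [-2.98, 2.98], [-0.74, 1.72], [-1.14, 1.35], [-2.1, 2.04], [-1.57, 1.44], [-3.14, 3.14]. Speed limits (rad/s): [1.89, 1.89, 2.39, 2.57, 3.14, 3.14].

### API

Orientations are given as a 3x3 rotation matrix whose columns are the frame's x, y, z axes.
In Python, from station import robot gives the robot as it stands. The module is installed in compiled form; this text tells all that it offers.
- The arm moves only by the tool move_arm, never from a script. Its argument "series" is a list of rows, each a list of 7 numbers: the shift along the world's x, y, z in m, then the turn, a rotation vector about the world's x, y, z in degrees, then the opening in per cent of the stroke, from 0 (shut) to 100 (fully open). A call has exactly 10 rows; each row is the pose to reach, as a shift and turn from the pose commanded when the call began; what a row does not reach only later rows make up. A row lasts 1/12 s, in which the tool goes at most 41.7 mm and 7.16 degrees, less where a joint would pass 70% of its speed; a pose out of reach is approached as far as the arm can. A call with a gripper value outside its range is refused whole. The fingers move at their own pace and stop on an object; "grip_force" is the grip in N (left out, the last holds). Time passes only in rows, so rows that repeat a pose let the fingers close, or fill a call up. It gives the time, the measured TCP pose, the force, the opening and the grip force at its end, in the units of the state.
- robot.get_obs(): the state, without advancing time (a new reading comes with each control period).
- robot.read_camera(name): name is "side" or "top"; returns the picture (384x512x3 uint8, blue, green, red); there is no depth.
- robot.get_calibration(name): a dict with "fx", "fy", "cx", "cy" (pixels), "R" (3x3) and "t" (3): a world point X has camera coordinates R X + t. Camera axes: x right, y down, z forward; pixel columns grow to the right and rows downward; lengths in m; the calibration is good to about 2 mm. A picture is of the moment at which its call begins. get_calibration takes no time and is no camera call.
- robot.hand_in(): hands the job in; it is judged then, once.
The state is a dict: "time": time; "joints": joint angles; "joint_vel": joint speeds; "joint_torque": joint torques, N m; "tcp_pos": TCP position; "tool_rot": TCP orientation; "contact_force": force on the tool from outside, world axes, zero at the start; "moment": the same for the moment, N m; "opening": opening from 0.0 (shut) to 1.0 (fully open); "gripper_force": force on a finger pad.
Only numpy, scipy, OpenCV 4.12 (cv2) and the standard library are available. Lean on these libraries where they do the work, as an engineer would, in place of code of your own. Each camera call takes 0.05 s, during which the arm holds its last target. There are 200 camera calls.

### The job

Clear the red dust plug and the orange shipping spacer off the gold electronics housing and drop them into the black scrap bin, then fit the aluminium cover over the housing and press it down until it snaps past the catches and sits fully home. Keep pressing: finish with the fingers still on the cover, holding it down with a firm push. Leave the other things on the bench where they are.

Things in the scene. Friction and masses are not known exactly. Their poses are not given: they have to be found in the camera images.
- housing: gold electronics housing, fixed (origin: centre of its underside, on the bench; z up, x along its long side). Flange 170 x 130 mm, 22 mm high; on it a raised boss 120 (x) x 90 (y) mm with a rim rounded to 4 mm; its flat top, a green circuit board, is 50 mm above the bench. A steel catch bar (10 mm round, 60 long, sprung) stands 5 mm out of each long side of the boss, axis 35 mm up.
- housing_seat (a point): the point 23 mm above the housing's origin where the cover's origin lies when fully home (plate resting on the boss). The cover goes down over the boss squarely: its lip meets the catch bars 15 mm above home; the push needed rises to a peak of about 10 to 15 N some 2 mm lower, then falls away suddenly at about 8 mm above home, where the bars spring back over the lip.
- cover: loose bare aluminium clip cover, 139 (x) x 109 (y) mm, 0.18 to 0.30 kg, lying right way up (origin: centre of the lower edge of its skirts, z up, x along its long side; either way round fits). Skirts 27 mm deep inside; plate top at 31 mm. The skirts end in a round inward lip with 1.5 mm play all round the boss and some 4 mm of lead-in. A firm push to hold it down is 10 to 25 N.
- cover_grip (a point): point in the black rib on top of the cover, 55 mm above the cover's origin, 24 mm above its plate. The rib is 50 (cover's x) x 20 (cover's y) x 32 mm tall (31 to 63 mm above the origin), to be gripped across its 20 mm width
- bin: black open scrap bin with yellow patches, fixed, 140 (x) x 120 (y) x 70 mm high, walls 4 mm (origin: centre of its underside)
- plug: loose red plastic dust plug standing on the housing's board, 25 g: stem 24 mm across, from 16 to 28 mm height a head 30 mm across (origin: centre of its underside, z up along its axis)
- spacer: loose orange plastic shipping spacer lying on the housing's board, 30 g, 36 (x) x 22 (y) x 22 (z) mm (origin: centre of its underside)
- connector: loose spare brass connector, a stepped cylinder 24 mm across and 30 mm tall, standing just beyond the housing (origin: centre of its underside); a bystander, to be left alone
- driver: loose screwdriver with a yellow handle lying on the bench beyond one side place, about 200 mm long (origin: near its middle); a bystander, to be left alone
- dish: loose small aluminium bowl, 90 mm across, 30 mm high, beyond the other side place (origin: centre of its underside); a bystander, to be left alone
- horn: loose gold antenna horn, 84 mm across, 108 mm tall, standing mouth down beyond the work area (origin: centre of its underside); a bystander, to be left alone
- wheel: loose steel flywheel disc, 90 mm across, 40 mm tall, beyond the work area (origin: centre of its underside); a bystander, to be left alone
- solvent: loose white bottle with a red cap, 60 mm across, 140 mm tall, beyond the work area (origin: centre of its underside); a bystander, to be left alone

How it is judged:
By the outcome, as a careful person would: the job done as asked, in the order asked, and still so for the second after the job is handed in, while the arm keeps its last pose, push and grip.
It also fails if it takes over 67 s, if anything falls off the work surface, if the arm or the gripper's body presses on something with over 40 N, if the wrist force passes 120 N, or if a joint passes its speed limit or range.

## Working session

There is one attempt and no reset: what is moved stays moved. The work goes in short steps, Python scripts to look and compute and a tool call to move; the robot and the scene stay as the last step left them, time stands still between calls to the robot, and variables do not carry over. Pictures are saved under pics/ and viewed, at most 10 in all, crops included, and the job is handed in when it is done.

Besides the shell and the picture viewer there is one more tool, called after "Emit:" by a JSON object that holds its "fn" and its "kwargs", one argument or row to a line. move_arm: Moves the arm, as the interface text tells. Its arguments: {"type":"object","properties":{"series":{"type":"array"},"grip_force":{"type":"number"}},"required":["series"]}

```bash
mkdir -p pics; python3 - <<'E'
from station import robot
import cv2,numpy as np
o=robot.get_obs();print(o['time'],o['tcp_pos'],o['tool_rot'],o['opening'])
for n in('top','side'):
    cv2.imwrite(f'pics/{n}0.png',robot.read_camera(n))
    c=robot.get_calibration(n);print(n,c, -np.array(c['R']).T@np.array(c['t']))
E
```

```text
0.0 [ 0.1589813  -0.47369668  0.23083063] [[ 9.48038980e-01  3.18154013e-01 -3.42208744e-04]
 [ 3.18154197e-01 -9.48038393e-01  1.05492075e-03]
 [ 1.12002419e-05 -1.10898114e-03 -9.99999385e-01]] 0.9996355304115049
top {'fx': 364.9790280388266, 'fy': 364.9790280388266, 'cx': 256.94608673192033, 'cy': 189.602330379532, 'R': array([[-0.01310573, -0.99975011, -0.0181094 ],
       [-0.99924677,  0.01375641, -0.03628579],
       [ 0.03652584,  0.0176202 , -0.99917736]]), 't': array([0.01628349, 0.61520306, 0.91772952])} [ 0.58143224 -0.00835415  0.93959257]
side {'fx': 442.3267161535354, 'fy': 442.3267161535354, 'cx': 260.3534548828598, 'cy': 195.00776137915452, 'R': array([[-0.70207949, -0.71205605,  0.00778315],
       [-0.55911902,  0.54445074, -0.62526739],
       [ 0.44098788, -0.44333912, -0.78037178]]), 't': array([0.43036376, 0.3767069 , 0.80328682])} [0.15853381 0.45747324 0.85905532]
```

View pics/top0.png

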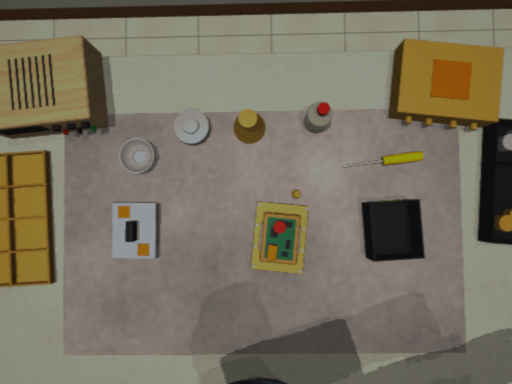

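View pics/side0.png

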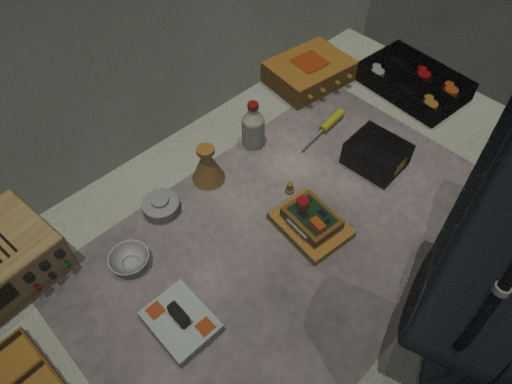

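The top view shows the plug at (280,227), the spacer at (272,253), the housing at (280,238), the cover at (135,231) with its rib at (131,231), and the bin at (393,230). The connector is at (296,194), close to the housing. The side view agrees.

```bash
cat > h.py <<'E'
import cv2,numpy as np
from station import robot
def ray(n,uv,z):
    c=robot.get_calibration(n);R=np.array(c['R']);C=-R.T@np.array(c['t'])
    d=R.T@np.array([(uv[0]-c['cx'])/c['fx'],(uv[1]-c['cy'])/c['fy'],1]);return C+d*(z-C[2])/d[2]
def blob(img,roi,lo,hi):
    x0,y0,x1,y1=roi;h=cv2.cvtColor(img,cv2.COLOR_BGR2HSV);m=np.zeros(h.shape[:2],np.uint8)
    m[y0:y1,x0:x1]=cv2.inRange(h,lo,hi)[y0:y1,x0:x1]
    return max(cv2.findContours(m,0,2)[0],key=cv2.contourArea)
def rect(n,c,z):
    # min-area rectangle in world of contour cast on plane z: centre, sides, long-axis angle
    P=np.array([ray(n,p[0],z)[:2] for p in c]);
    r=cv2.minAreaRect((P*1000).astype(np.float32));b=cv2.boxPoints(r);e=[b[1]-b[0],b[2]-b[1]]
    l=max(e,key=np.linalg.norm);a=np.degrees(np.arctan2(l[1],l[0]));a=(a+90)%180-90
    return np.round(r[0],1),np.round(r[1],1),round(float(a),1)
E
python3 - <<'E'
from h import *
t=cv2.imread('pics/top0.png');s=cv2.imread('pics/side0.png')
for nm,n,im,roi,lo,hi,z in [
 ('plug','top',t,(265,215,295,240),(0,170,90),(5,255,255),.078),
 ('plug2','top',t,(265,215,295,240),(170,150,90),(180,255,255),.078),
 ('spacer','top',t,(262,242,282,262),(8,180,150),(19,255,255),.072),
 ('flange','top',t,(245,198,315,278),(15,90,60),(35,255,255),.022),
 ('board','top',t,(255,205,305,270),(45,60,30),(90,255,255),.05),
 ('bin','top',t,(355,190,430,270),(0,0,0),(180,255,45),.07),
 ('cover','top',t,(105,195,165,265),(0,0,140),(180,60,255),.031),
 ('rib','top',t,(120,215,142,247),(0,0,0),(180,255,70),.063),
 ('plug','side',s,(290,190,315,215),(0,150,90),(6,255,255),.078),
 ('spacer','side',s,(308,214,330,232),(7,180,150),(18,255,255),.072),
 ('cover','side',s,(130,275,230,365),(0,0,120),(180,80,255),.031),
 ('conn','top',t,(288,186,304,202),(12,90,60),(35,255,255),.03)]:
    try:
        c=blob(im,roi,lo,hi);print(nm,n,cv2.contourArea(c),cv2.boundingRect(c),*rect(n,c,z))
    except Exception as e: print(nm,n,e)
cv2.imwrite('pics/c.png',np.hstack([cv2.resize(t[195:280,245:315],None,fx=5,fy=5,interpolation=2),cv2.resize(t[195:280,95:165],None,fx=5,fy=5,interpolation=2)]))
E
```

```text
plug top 103.5 (273, 221, 13, 12) [525.4 -43.9] [28.2 25.8] 89.3
plug2 top max() iterable argument is empty
spacer top max() iterable argument is empty
flange top 3322.5 (251, 202, 57, 72) [495.6 -46.2] [130.1 169.7] -6.2
board top 907.5 (265, 217, 31, 43) [495.1 -46.5] [67.3 98.4] -6.3
bin top 3232.5 (362, 200, 62, 61) [ 514.1 -311.5] [138.2 135. ] 2.9
cover top 2214.5 (111, 203, 44, 55) [518.1 319.2] [107.7 134.5] -0.8
rib top 193.0 (126, 221, 11, 21) [517.9 311.8] [24.3 48.1] -0.1
plug side 82.0 (297, 195, 12, 11) [523.7 -44. ] [24.7 28.6] -48.5
spacer side max() iterable argument is empty
cover side 5055.5 (130, 275, 100, 89) [545.  277.8] [186.6 195.9] -0.6
conn top 51.0 (292, 190, 9, 9) [602.4 -89.3] [19.9 19.9] -0.8
```

View pics/c.png

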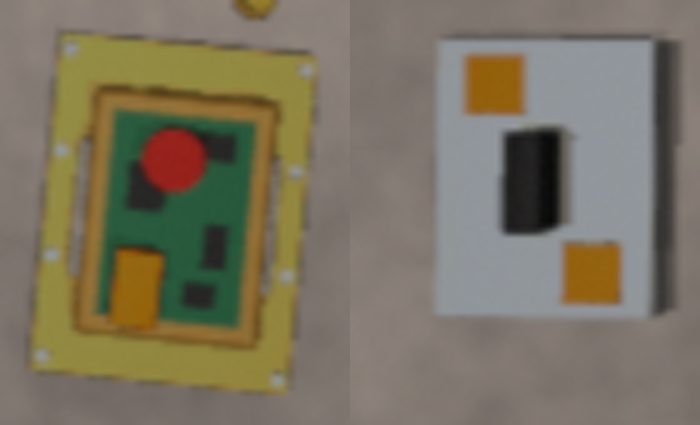

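The crop shows the plug head at (280,227), the spacer's top at about (272,253), the rib's top face at about (129,231), and the catch bars on both long sides of the boss.

```bash
python3 - <<'E'
from h import *
t=cv2.imread('pics/top0.png')
h=cv2.cvtColor(t,cv2.COLOR_BGR2HSV);print(h[253,272],h[250,272],h[238,262],h[220,264])
print(ray('top',(272.2,253),.072),ray('top',(129.2,231.2),.063))
for lo in [(10,200,120),(10,215,150),(12,230,150)]:
  c=blob(t,(264,240,280,262),lo,(20,255,255));print(cv2.boundingRect(c),*rect('top',c,.072))
E
```

```text
[ 20 231 148] [ 20 231 148] [ 18 145 123] [ 19 166 132]
[ 0.46279727 -0.02712783  0.072     ] [0.51744554 0.31618682 0.063     ]
(267, 245, 10, 16) [464.1 -25.9] [19.5 35. ] -7.2Traceback (most recent call last):
  File "<stdin>", line 6, in <module>
  File "h.py", line 9, in blob
    return max(cv2.findContours(m,0,2)[0],key=cv2.contourArea)
ValueError: max() iterable argument is empty
```

Emit:
{"fn": "move_arm", "kwargs": {
  "series": [
    [0.025,0.029,-0.003,0,0,-2.5,100],
    [0.05,0.058,-0.006,0,0,-5,100],
    [0.075,0.087,-0.009,0,0,-7.5,100],
    [0.1,0.116,-0.012,0,0,-10,100],
    [0.125,0.145,-0.015,0,0,-12.5,100],
    [0.15,0.174,-0.018,0,0,-15,100],
    [0.175,0.203,-0.021,0,0,-17.5,100],
    [0.2,0.232,-0.024,0,0,-20,100],
    [0.225,0.261,-0.027,0,0,-22.5,100],
    [0.25,0.29,-0.03,0,0,-24.7,100]
  ]
}}

```text
time: 0.93
tcp_pos: [0.4098, -0.1822, 0.2011]
tool_rot: [[0.994, -0.109, -0.0], [-0.109, -0.994, 0.0], [-0.0, -0.0, -1.0]]
contact_force: [0.9, -1.9, 0.5]
opening: 0.997
gripper_force: 0.0
```

Emit:
{"fn": "move_arm", "kwargs": {
  "series": [
    [0.025,0.03,-0.01,0,0,0,100],
    [0.05,0.06,-0.02,0,0,0,100],
    [0.075,0.09,-0.03,0,0,0,100],
    [0.1,0.12,-0.045,0,0,0,100],
    [0.116,0.14,-0.061,0,0,0,90],
    [0.116,0.14,-0.09,0,0,0,80],
    [0.116,0.14,-0.11,0,0,0,75],
    [0.116,0.14,-0.13,0,0,0,70],
    [0.116,0.14,-0.141,0,0,0,70],
    [0.116,0.14,-0.141,0,0,0,70]
  ]
}}

```text
time: 1.77
tcp_pos: [0.5226, -0.0501, 0.0577]
tool_rot: [[0.995, -0.098, -0.004], [-0.098, -0.995, 0.006], [-0.005, -0.005, -1.0]]
contact_force: [-1.4, 0.2, -0.1]
opening: 0.704
gripper_force: 0.0
```

Emit:
{"fn": "move_arm", "kwargs": {
  "series": [
    [0,0,0,0,0,0,50],
    [0,0,0,0,0,0,30],
    [0,0,0,0,0,0,15],
    [0,0,0,0,0,0,0],
    [0,0,0,0,0,0,0],
    [0,0,0,0,0,0,0],
    [0,0,0,0,0,0,0],
    [0,0,0,0,0,0,0],
    [0,0,0,0,0,0,0],
    [0,0,0,0,0,0,0]
  ],
  "grip_force": 25
}}

```text
time: 2.6
tcp_pos: [0.5251, -0.0504, 0.0614]
tool_rot: [[0.995, -0.098, 0.002], [-0.098, -0.995, 0.005], [0.002, -0.005, -1.0]]
contact_force: [-2.3, 0.0, 7.2]
opening: 0.339
gripper_force: 24.7
```

Emit:
{"fn": "move_arm", "kwargs": {
  "series": [
    [0,0,0.02,0,0,0,0],
    [0,0,0.05,0,0,0,0],
    [0,-0.005,0.085,0,0,0,0],
    [0,-0.04,0.1,0,0,0,0],
    [0,-0.08,0.1,0,0,0,0],
    [0,-0.12,0.1,0,0,0,0],
    [-0.005,-0.16,0.1,0,0,0,0],
    [-0.01,-0.2,0.1,0,0,0,0],
    [-0.01,-0.235,0.09,0,0,0,0],
    [-0.01,-0.27,0.075,0,0,0,0]
  ]
}}

```text
time: 3.43
tcp_pos: [0.5148, -0.323, 0.137]
tool_rot: [[0.995, -0.098, 0.004], [-0.098, -0.995, 0.003], [0.003, -0.004, -1.0]]
contact_force: [1.8, -0.0, -0.4]
opening: 0.338
gripper_force: 25.0
```

```bash
python3 - <<'E'
from h import *
a=robot.read_camera('top');b=robot.read_camera('side')
cv2.imwrite('pics/g1.png',np.hstack([a[150:290,230:450],b[80:290,240:460][35:175]]).repeat(1,0))
o=robot.get_obs();print(o['time'],o['tcp_pos'],o['opening'],o['gripper_force'])
E
```

```text
3.5333 [ 0.51302405 -0.32440092  0.1333399 ] 0.33695368505963313 25.00537289190106
```

View pics/g1.png

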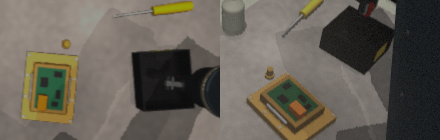

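The plug has left the board and is held over the bin, and the spacer is still on the board. I'll lower the plug and release it.

Emit:
{"fn": "move_arm", "kwargs": {
  "series": [
    [0,0,-0.02,0,0,0,0],
    [0,0,-0.04,0,0,0,0],
    [0,0,-0.055,0,0,0,0],
    [0,0,-0.055,0,0,0,30],
    [0,0,-0.055,0,0,0,50],
    [0,0,-0.055,0,0,0,65],
    [0,0,-0.055,0,0,0,65],
    [0,0,-0.03,0,0,0,65],
    [0,0,0,0,0,0,65],
    [0,0.02,0.03,0,0,0,65]
  ]
}}

```text
time: 4.37
tcp_pos: [0.5142, -0.3022, 0.167]
tool_rot: [[0.995, -0.1, 0.001], [-0.1, -0.995, 0.004], [0.0, -0.004, -1.0]]
contact_force: [1.4, -1.0, 0.2]
opening: 0.651
gripper_force: 0.0
```

Emit:
{"fn": "move_arm", "kwargs": {
  "series": [
    [-0.005,0.035,0,0,0,0,65],
    [-0.01,0.075,0,0,0,0,65],
    [-0.015,0.115,0,0,0,0,65],
    [-0.025,0.155,0,0,0,0,65],
    [-0.035,0.195,0,0,0,0,65],
    [-0.045,0.235,0,0,0,0,65],
    [-0.051,0.265,0,0,0,0,65],
    [-0.051,0.276,-0.02,0,0,0,65],
    [-0.051,0.276,-0.05,0,0,0,65],
    [-0.051,0.276,-0.05,0,0,0,65]
  ]
}}

```text
time: 5.2
tcp_pos: [0.4607, -0.0341, 0.1127]
tool_rot: [[0.997, -0.083, -0.002], [-0.083, -0.996, 0.014], [-0.003, -0.014, -1.0]]
contact_force: [-2.1, 0.3, -1.7]
opening: 0.65
gripper_force: 0.0
```

```bash
python3 - <<'E'
from h import *
b=robot.read_camera('side');cv2.imwrite('pics/g2.png',cv2.resize(b[60:260,240:440],None,fx=2.5,fy=2.5))
o=robot.get_obs();print(o['time'],o['tcp_pos'],o['opening'],o['tool_rot'])
E
```

```text
5.25 [ 0.4613218  -0.03456429  0.11475732] 0.6497674831540214 [[ 0.99651646 -0.08338485 -0.00138003]
 [-0.08335676 -0.99641733  0.01428823]
 [-0.00256651 -0.01412343 -0.99989697]]
```

View pics/g2.png

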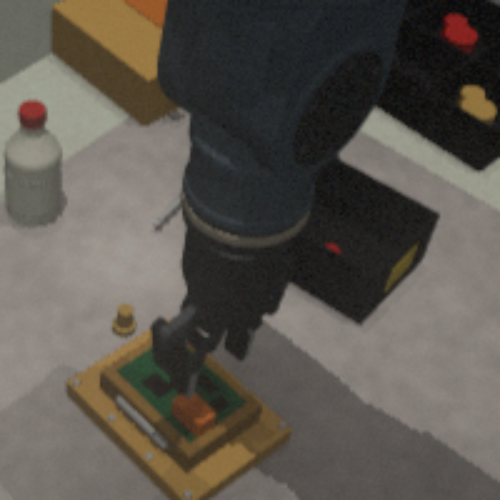

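The plug's red shows in the bin at (330,248), and the fingers stand over the spacer at (193,410). The arm's y reads about 8 mm short, so I'll correct that on the way down.

Emit:
{"fn": "move_arm", "kwargs": {
  "series": [
    [0.002,0.008,-0.015,0,0,0,65],
    [0.002,0.008,-0.035,0,0,0,65],
    [0.002,0.008,-0.05,0,0,0,65],
    [0.002,0.008,-0.057,0,0,0,65],
    [0.002,0.008,-0.057,0,0,0,40],
    [0.002,0.008,-0.057,0,0,0,20],
    [0.002,0.008,-0.057,0,0,0,5],
    [0.002,0.008,-0.057,0,0,0,0],
    [0.002,0.008,-0.057,0,0,0,0],
    [0.002,0.008,-0.057,0,0,0,0]
  ]
}}

```text
time: 6.08
tcp_pos: [0.4652, -0.0315, 0.0599]
tool_rot: [[0.997, -0.078, 0.003], [-0.078, -0.997, 0.017], [0.002, -0.018, -1.0]]
contact_force: [-1.8, -0.9, 5.5]
opening: 0.252
gripper_force: 25.1
```

Emit:
{"fn": "move_arm", "kwargs": {
  "series": [
    [0,0,0.02,0,0,0,0],
    [0,0,0.05,0,0,0,0],
    [0,-0.01,0.08,0,0,0,0],
    [0.005,-0.05,0.095,0,0,0,0],
    [0.01,-0.09,0.095,0,0,0,0],
    [0.02,-0.13,0.095,0,0,0,0],
    [0.03,-0.17,0.095,0,0,0,0],
    [0.04,-0.21,0.095,0,0,0,0],
    [0.04,-0.25,0.085,0,0,0,0],
    [0.04,-0.288,0.07,0,0,0,0]
  ]
}}

```text
time: 6.92
tcp_pos: [0.5052, -0.3223, 0.1305]
tool_rot: [[0.997, -0.078, 0.005], [-0.078, -0.997, 0.016], [0.004, -0.016, -1.0]]
contact_force: [1.1, 0.5, -1.1]
opening: 0.25
gripper_force: 24.7
```

Emit:
{"fn": "move_arm", "kwargs": {
  "series": [
    [0,-0.003,-0.015,0,0,0,0],
    [0,-0.006,-0.035,0,0,0,0],
    [0,-0.006,-0.045,0,0,0,0],
    [0,-0.006,-0.045,0,0,0,20],
    [0,-0.006,-0.045,0,0,0,40],
    [0,-0.006,-0.045,0,0,0,60],
    [0,-0.006,-0.045,0,0,0,60],
    [0,-0.006,-0.03,0,0,0,60],
    [0,-0.006,0.01,0,0,0,60],
    [0,0.01,0.05,0,0,0,60]
  ]
}}

```text
time: 7.75
tcp_pos: [0.5035, -0.3105, 0.1782]
tool_rot: [[0.997, -0.079, 0.0], [-0.079, -0.997, 0.018], [-0.001, -0.018, -1.0]]
contact_force: [1.9, -0.9, 0.4]
opening: 0.6
gripper_force: 0.0
```

Emit:
{"fn": "move_arm", "kwargs": {
  "series": [
    [0,0.04,0,-0.1,0,0.4,65],
    [0,0.08,0,-0.2,0,0.8,65],
    [0,0.12,0,-0.3,0,1.2,65],
    [0,0.16,0,-0.4,0,1.6,65],
    [0,0.2,0,-0.5,0,2,65],
    [0,0.24,0,-0.6,0,2.4,65],
    [0,0.28,0,-0.7,0,2.8,65],
    [0,0.32,0,-0.8,0,3.2,65],
    [0,0.36,0,-0.9,0,3.6,65],
    [0,0.4,0,-1,0,4,65]
  ]
}}

```text
time: 8.58
tcp_pos: [0.5056, 0.0291, 0.1781]
tool_rot: [[0.999, 0.041, 0.001], [0.041, -0.999, 0.028], [0.002, -0.028, -1.0]]
contact_force: [0.8, 0.3, -0.4]
opening: 0.654
gripper_force: 0.0
```

Emit:
{"fn": "move_arm", "kwargs": {
  "series": [
    [0.002,0.04,0,0,0,0,65],
    [0.004,0.08,0,0,0,0,65],
    [0.006,0.12,0,0,0,0,65],
    [0.01,0.16,0,0,0,0,65],
    [0.014,0.2,0,0,0,0,65],
    [0.014,0.226,-0.02,0,0,0,65],
    [0.014,0.226,-0.04,0,0,0,65],
    [0.014,0.226,-0.05,0,0,0,65],
    [0.014,0.226,-0.05,0,0,0,65],
    [0.014,0.226,-0.05,0,0,0,65]
  ]
}}

```text
time: 9.42
tcp_pos: [0.5325, 0.0716, 0.1431]
tool_rot: [[0.995, 0.098, -0.008], [0.098, -0.993, 0.061], [-0.002, -0.061, -0.998]]
contact_force: [-0.2, -0.4, -0.7]
opening: 0.652
gripper_force: 0.0
```

```bash
python3 - <<'E'
from h import *
a=robot.read_camera('top');b=robot.read_camera('side');cv2.imwrite('pics/g3.png',np.hstack([cv2.resize(b[80:280,230:430],(400,400)),cv2.resize(b[220:384,110:274],(400,400))]))
cv2.imwrite('pics/top1.png',a);cv2.imwrite('pics/side1.png',b)
o=robot.get_obs();print(o['time'],o['tcp_pos'],o['opening'],o['tool_rot'])
# unobstructed housing re-measure
for nm,roi,lo,hi,z in [('flange',(245,198,315,278),(15,90,60),(35,255,255),.022),('board',(255,205,305,270),(45,60,30),(90,255,255),.05)]:
    print(nm,*rect('top',blob(a,roi,lo,hi),z))
E
```

```text
9.5167 [0.532296   0.07168597 0.1433004 ] 0.6514028699976129 [[ 0.99511072  0.0983743  -0.00878416]
 [ 0.09872718 -0.99326431  0.06065439]
 [-0.00275816 -0.06122507 -0.99812018]]
flange [494.6 -53.7] [115.9 170.4] -5.8
board [495.1 -45.4] [69.8 98.2] -6.1
```

View pics/g3.png

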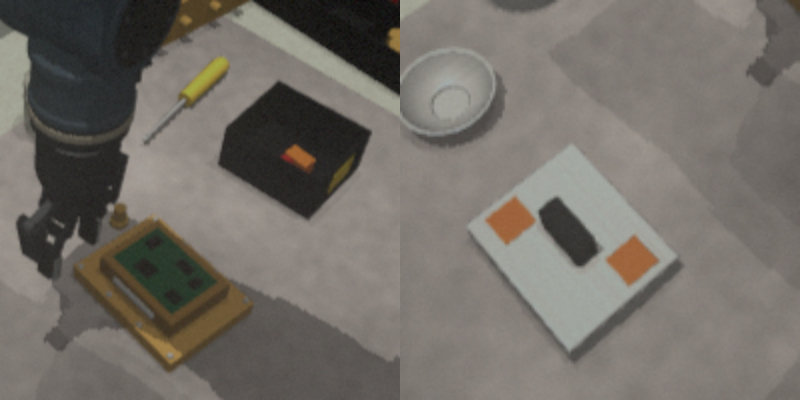

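Both items are in the bin. The arm stopped short at y = 0.07, so I'll check the joints.

```bash
python3 - <<'E'
from h import *
o=robot.get_obs();print(np.round(o['joints'],3),np.round(o['joint_torque'],1),np.round(o['joint_vel'],3))
E
```

```text
[ 0.098  0.322 -0.115  1.136  0.061  3.141] [ -0.  -76.2  46.8  -0.8   0.3   0. ] [-0.    -0.016  0.022  0.022 -0.    -0.003]
```

Joint 6 is at its limit (j6 = j1 + π − yaw). I'll turn the tool half a turn while going to the cover.

Emit:
{"fn": "move_arm", "kwargs": {
  "series": [
    [0,0.0,0,0,0,7,65],
    [0,0.02,0,0,0,14,65],
    [0,0.045,0,0,0,21,65],
    [0,0.07,0,0,0,28,65],
    [0,0.095,0,0,0,35,65],
    [0,0.12,0,0,0,42,65],
    [0,0.145,0,0,0,49,65],
    [0,0.17,0,0,0,56,65],
    [0,0.195,0,0,0,63,65],
    [0,0.22,0,0,0,70,65]
  ]
}}

```text
time: 10.35
tcp_pos: [0.5328, 0.2931, 0.1448]
tool_rot: [[0.242, 0.969, -0.059], [0.97, -0.241, 0.014], [-0.001, -0.061, -0.998]]
contact_force: [0.6, -0.4, 0.7]
opening: 0.65
gripper_force: 0.0
```

Emit:
{"fn": "move_arm", "kwargs": {
  "series": [
    [-0.005,0.01,0,0,0,7,65],
    [-0.01,0.02,0,0,0,14,65],
    [-0.015,0.024,0,0,0,21,65],
    [-0.015,0.024,0,0,0,28,65],
    [-0.015,0.024,0,0,0,35,65],
    [-0.015,0.024,0,0,0,42,65],
    [-0.015,0.024,0,0,0,49,65],
    [-0.015,0.024,0,0,0,56,65],
    [-0.015,0.024,0,0,0,63,65],
    [-0.015,0.024,0,0,0,70,65]
  ]
}}

```text
time: 11.18
tcp_pos: [0.5179, 0.3158, 0.1447]
tool_rot: [[-0.829, 0.558, -0.033], [0.559, 0.828, -0.051], [-0.001, -0.061, -0.998]]
contact_force: [-0.0, -0.3, -0.2]
opening: 0.65
gripper_force: 0.0
```

Emit:
{"fn": "move_arm", "kwargs": {
  "series": [
    [0,0,0,0,0,7,65],
    [0,0,0,0,0,14,65],
    [0,0,0,0,0,21,65],
    [0,0,0,0,0,28,65],
    [0,0,0,0,0,34,65],
    [0,0,0,0,0,34,65],
    [0,0,0,0,0,34,65],
    [0,0,0,0,0,34,65],
    [0,0,0,0,0,34,65],
    [0,0,0,0,0,34,65]
  ]
}}

```text
time: 12.02
tcp_pos: [0.5179, 0.3158, 0.1445]
tool_rot: [[-1.0, 0.007, 0.0], [0.007, 0.998, -0.061], [-0.001, -0.061, -0.998]]
contact_force: [-0.2, -0.3, -0.6]
opening: 0.655
gripper_force: 0.0
```

```bash
cat >> h.py <<'E'
def go(pos,yaw):
    # shift and turn from the measured pose to pos, tool down, tool-x yaw (deg)
    from scipy.spatial.transform import Rotation as Q
    o=robot.get_obs();R=np.array(o['tool_rot']);y=np.radians(yaw);c,s=np.cos(y),np.sin(y)
    T=np.array([[c,s,0],[s,-c,0],[0,0,-1.]])
    print(o['time'],np.round(o['tcp_pos'],4),np.round(o['contact_force'],1),'yaw',np.degrees(np.arctan2(R[1,0],R[0,0])).round(2),'tz',R[:,2].round(3),'open',round(o['opening'],3))
    print('shift',np.round(np.array(pos)-o['tcp_pos'],4),'turn',np.degrees(Q.from_matrix(T@R.T).as_rotvec()).round(2))
E
python3 - <<'E'
from h import *
go((.5175,.316,.055),179.5)
s=cv2.imread('pics/side1.png')
h=cv2.cvtColor(s,cv2.COLOR_BGR2HSV)
c=blob(s,(150,285,205,345),(0,0,0),(180,255,75));print(cv2.boundingRect(c),*rect('side',c,.063))
x0,y0=110,220;f=164/400
# plate corners, from the crop, top face z=.031
for p in [(572,146),(468,228),(680,263),(573,348)]: print(ray('side',((p[0]-400)*f+x0,p[1]*f+y0),.031).round(4))
E
```

```text
12.0167 [0.5179 0.3158 0.1445] [-0.2 -0.3 -0.6] yaw 179.57 tz [ 0.    -0.061 -0.998] open 0.655
shift [-0.0004  0.0002 -0.0895] turn [ 3.51  0.02 -0.07]
(167, 301, 24, 28) [510.  320.1] [22.3 58.2] -0.8
[0.5814 0.2643 0.031 ]
[0.5818 0.37   0.031 ]
[0.4402 0.2672 0.031 ]
[0.4472 0.3688 0.031 ]
```

Emit:
{"fn": "move_arm", "kwargs": {
  "series": [
    [-0.001,0,-0.01,1.2,0,-0.1,65],
    [-0.002,0,-0.03,2.4,0,-0.1,65],
    [-0.002,0,-0.06,3.5,0,-0.1,65],
    [-0.002,0,-0.085,3.5,0,-0.1,65],
    [-0.002,0,-0.1,3.5,0,-0.1,65],
    [-0.002,0,-0.107,3.5,0,-0.1,65],
    [-0.002,0,-0.107,3.5,0,-0.1,50],
    [-0.002,0,-0.107,3.5,0,-0.1,35],
    [-0.002,0,-0.107,3.5,0,-0.1,20],
    [-0.002,0,-0.107,3.5,0,-0.1,0]
  ],
  "grip_force": 80
}}

```text
time: 12.85
tcp_pos: [0.5167, 0.3164, 0.0391]
tool_rot: [[-1.0, 0.008, 0.003], [0.008, 1.0, 0.001], [-0.003, 0.001, -1.0]]
contact_force: [0.4, -0.4, 4.9]
opening: 0.218
gripper_force: 78.8
```

Emit:
{"fn": "move_arm", "kwargs": {
  "series": [
    [0,0,0,0,0,0,0],
    [0,0,0,0,0,0,0],
    [0,0,0,0,0,0,0],
    [0,0,0,0,0,0,0],
    [0,0,0.005,0,0,0,0],
    [0,0,0.02,0,0,0,0],
    [0,0,0.04,0,0,0,0],
    [0,0,0.07,0,0,0,0],
    [0,0,0.1,0,0,0,0],
    [0,0,0.1,0,0,0,0]
  ]
}}

```text
time: 13.68
tcp_pos: [0.5181, 0.3172, 0.1441]
tool_rot: [[-1.0, 0.008, 0.007], [0.008, 1.0, 0.004], [-0.007, 0.004, -1.0]]
contact_force: [1.1, 0.9, -0.7]
opening: 0.213
gripper_force: 78.4
```

```bash
python3 - <<'E'
from h import *
go((.5,-.046,.137),173.8)
E
```

```text
13.6833 [0.5181 0.3172 0.1441] [ 1.1  0.9 -0.7] yaw 179.57 tz [ 0.007  0.004 -1.   ] open 0.213
shift [-0.0181 -0.3632 -0.0071] turn [-0.21  0.44 -5.77]
```

Emit:
{"fn": "move_arm", "kwargs": {
  "series": [
    [-0.002,-0.02,0,0,0,-0.6,0],
    [-0.005,-0.055,0,0,0.1,-1.2,0],
    [-0.008,-0.09,0,0,0.1,-1.8,0],
    [-0.01,-0.125,0,-0.1,0.2,-2.4,0],
    [-0.012,-0.16,0,-0.1,0.2,-3,0],
    [-0.015,-0.195,0,-0.1,0.3,-3.6,0],
    [-0.017,-0.23,0,-0.2,0.3,-4.2,0],
    [-0.019,-0.265,0,-0.2,0.4,-4.8,0],
    [-0.021,-0.3,0,-0.2,0.4,-5.4,0],
    [-0.022,-0.33,0,-0.2,0.4,-5.8,0]
  ]
}}

```text
time: 14.52
tcp_pos: [0.4934, -0.0162, 0.138]
tool_rot: [[-0.994, 0.109, -0.006], [0.109, 0.994, -0.004], [0.006, -0.004, -1.0]]
contact_force: [1.8, 0.2, -1.4]
opening: 0.217
gripper_force: 78.5
```

Emit:
{"fn": "move_arm", "kwargs": {
  "series": [
    [0,-0.015,0,0,0,0,0],
    [0,-0.025,-0.005,0,0,0,0],
    [0,-0.033,-0.01,0,0,0,0],
    [0,-0.033,-0.015,0,0,0,0],
    [0,-0.033,-0.015,0,0,0,0],
    [0,-0.033,-0.015,0,0,0,0],
    [0,-0.033,-0.015,0,0,0,0],
    [0,-0.033,-0.015,0,0,0,0],
    [0,-0.033,-0.015,0,0,0,0],
    [0,-0.033,-0.015,0,0,0,0]
  ]
}}

```text
time: 15.35
tcp_pos: [0.494, -0.0468, 0.1227]
tool_rot: [[-0.994, 0.108, -0.006], [0.108, 0.994, -0.003], [0.006, -0.004, -1.0]]
contact_force: [0.3, -1.0, -1.8]
opening: 0.216
gripper_force: 78.6
```

```bash
python3 - <<'E'
from h import *
go((.4955,-.046,.092),173.8)
a=robot.read_camera('top');b=robot.read_camera('side');cv2.imwrite('pics/top2.png',a);cv2.imwrite('pics/side2.png',b)
cv2.imwrite('pics/g4.png',np.hstack([cv2.resize(a[190:290,230:330],(400,400),interpolation=2),cv2.resize(b[150:290,240:380],(400,400),interpolation=2)]))
E
```

```text
15.35 [ 0.494  -0.0468  0.1227] [ 0.3 -1.  -1.8] yaw 173.8 tz [-0.006 -0.003 -1.   ] open 0.216
shift [ 0.0015  0.0008 -0.0307] turn [ 0.19 -0.36 -0.  ]
```

View pics/g4.png

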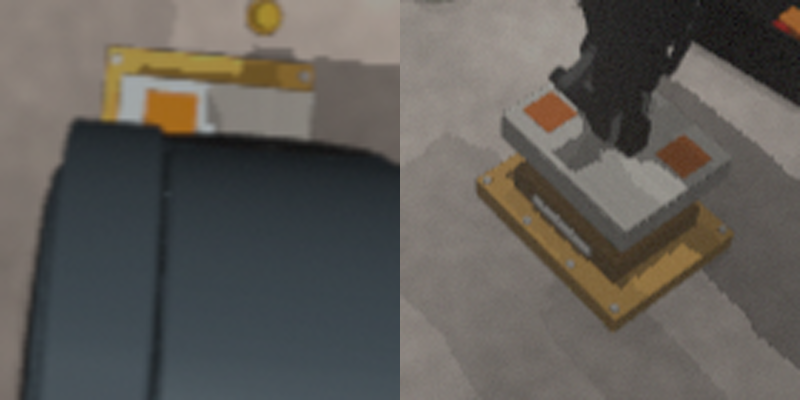

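The side crop shows the cover held square over the boss. Its plate corners are at about (503,112), (622,236) and (730,152), and the flange corners are at (477,183), (614,322) and (732,238). I'll compare the two centres.

```bash
python3 - <<'E'
from h import *
f=lambda p,z: ray('side',((p[0]-400)*.35+240-.5*.65,p[1]*.35+150-.5*.65),z)[:2]
for n,z,ps in [('cover',.1147,[(502,112),(623,236),(731,152)]),('flange',.022,[(476,183),(614,321),(733,237)])]:
    L,N,Rr=[f(p,z) for p in ps]
    a=lambda v:np.degrees(np.arctan2(v[1],v[0])).round(1)
    print(n,'ctr',((L+Rr)/2).round(4),'sides',np.linalg.norm(L-N).round(4),np.linalg.norm(N-Rr).round(4),'ang',a(L-N),a(N-Rr))
# finer: cover top corner lines in top view: plate's far edge, z=.1147, and flange's far edge
t=cv2.imread('pics/top2.png')
g=lambda p,z: ray('top',(p[0]*.25+230-.375,p[1]*.25+190-.375),z)[:2].round(4)
print(g((118,77),.1147),g((313,93),.1147),'flange far',g((107,47),.022),g((314,64),.022))
E
```

```text
cover ctr [ 0.4955 -0.0483] sides 0.1405 0.1151 ang -8.3 86.5
flange ctr [ 0.4916 -0.0429] sides 0.1654 0.1267 ang -5.9 82.8
[0.568  0.0018] [ 0.5576 -0.1078] flange far [0.5854 0.0097] [ 0.573  -0.1199]
```

The top view and the arm's own pose agree within about 1 mm. I'll correct that and lower gently to just above the catches.

Emit:
{"fn": "move_arm", "kwargs": {
  "series": [
    [0.001,0.001,-0.008,0.1,-0.2,0,0],
    [0.001,0.001,-0.016,0.2,-0.4,0,0],
    [0.001,0.001,-0.022,0.2,-0.4,0,0],
    [0.001,0.001,-0.027,0.2,-0.4,0,0],
    [0.001,0.001,-0.03,0.2,-0.4,0,0],
    [0.001,0.001,-0.033,0.2,-0.4,0,0],
    [0.001,0.001,-0.036,0.2,-0.4,0,0],
    [0.001,0.001,-0.039,0.2,-0.4,0,0],
    [0.001,0.001,-0.041,0.2,-0.4,0,0],
    [0.001,0.001,-0.041,0.2,-0.4,0,0]
  ]
}}

```text
time: 16.28
tcp_pos: [0.4947, -0.0461, 0.0812]
tool_rot: [[-0.994, 0.108, -0.0], [0.108, 0.994, 0.0], [0.0, 0.0, -1.0]]
contact_force: [-0.2, 0.1, -2.2]
opening: 0.217
gripper_force: 78.6
```

```bash
python3 - <<'E'
from h import *
go((.495,-.046,.062),173.8);print(robot.get_obs()['moment'])
E
```

```text
16.2833 [ 0.4947 -0.0461  0.0812] [-0.2  0.1 -2.2] yaw 173.77 tz [-0.  0. -1.] open 0.217
shift [ 0.0003  0.0001 -0.0192] turn [-0.01 -0.    0.03]
[-0.02217679 -0.01976151 -0.0094389 ]
```

The lip is around the boss with no contact; the reading is just the cover's weight. I'll grip harder and press on down.

Emit:
{"fn": "move_arm", "kwargs": {
  "series": [
    [0,0,0,0,0,0,0],
    [0,0,-0.001,0,0,0,0],
    [0,0,-0.002,0,0,0,0],
    [0,0,-0.003,0,0,0,0],
    [0,0,-0.004,0,0,0,0],
    [0,0,-0.005,0,0,0,0],
    [0,0,-0.006,0,0,0,0],
    [0,0,-0.007,0,0,0,0],
    [0,0,-0.008,0,0,0,0],
    [0,0,-0.009,0,0,0,0]
  ],
  "grip_force": 110
}}

```text
time: 17.12
tcp_pos: [0.4958, -0.0464, 0.0735]
tool_rot: [[-0.994, 0.108, 0.003], [0.108, 0.994, -0.0], [-0.003, -0.0, -1.0]]
contact_force: [-1.0, -0.8, 14.1]
opening: 0.207
gripper_force: 112.7
```

Emit:
{"fn": "move_arm", "kwargs": {
  "series": [
    [0,0,-0.001,0,0,0,0],
    [0,0,-0.002,0,0,0,0],
    [0,0,-0.003,0,0,0,0],
    [0,0,-0.004,0,0,0,0],
    [0,0,-0.005,0,0,0,0],
    [0,0,-0.006,0,0,0,0],
    [0,0,-0.007,0,0,0,0],
    [0,0,-0.008,0,0,0,0],
    [0,0,-0.008,0,0,0,0],
    [0,0,-0.008,0,0,0,0]
  ]
}}

```text
time: 17.95
tcp_pos: [0.4944, -0.0461, 0.0642]
tool_rot: [[-0.994, 0.109, -0.001], [0.109, 0.994, 0.0], [0.001, 0.0, -1.0]]
contact_force: [-1.0, -2.4, -7.8]
opening: 0.209
gripper_force: 109.8
```

The force peaked at about 14 N and then dropped away, so the cover snapped past the catches. Now down onto the seat, in small steps.

Emit:
{"fn": "move_arm", "kwargs": {
  "series": [
    [0,0,-0.0005,0,0,0,0],
    [0,0,-0.001,0,0,0,0],
    [0,0,-0.0015,0,0,0,0],
    [0,0,-0.002,0,0,0,0],
    [0,0,-0.0025,0,0,0,0],
    [0,0,-0.003,0,0,0,0],
    [0,0,-0.003,0,0,0,0],
    [0,0,-0.003,0,0,0,0],
    [0,0,-0.003,0,0,0,0],
    [0,0,-0.003,0,0,0,0]
  ]
}}

```text
time: 18.78
tcp_pos: [0.4951, -0.0461, 0.0622]
tool_rot: [[-0.994, 0.108, 0.001], [0.108, 0.994, 0.0], [-0.001, 0.0, -1.0]]
contact_force: [-4.6, 0.4, 10.3]
opening: 0.207
gripper_force: 112.5
```

Emit:
{"fn": "move_arm", "kwargs": {
  "series": [
    [0,0,-0.0003,0,0,0,0],
    [0,0,-0.0006,0,0,0,0],
    [0,0,-0.001,0,0,0,0],
    [0,0,-0.001,0,0,0,0],
    [0,0,-0.001,0,0,0,0],
    [0,0,-0.001,0,0,0,0],
    [0,0,-0.001,0,0,0,0],
    [0,0,-0.001,0,0,0,0],
    [0,0,-0.001,0,0,0,0],
    [0,0,-0.001,0,0,0,0]
  ]
}}

```text
time: 19.62
tcp_pos: [0.4951, -0.046, 0.0621]
tool_rot: [[-0.994, 0.108, 0.002], [0.108, 0.994, 0.0], [-0.002, 0.0, -1.0]]
contact_force: [-11.5, 3.4, 30.9]
opening: 0.207
gripper_force: 115.6
```

```bash
python3 - <<'E'
from h import *
b=robot.read_camera('side');a=robot.read_camera('top')
go((.495,-.046,.062),173.8);print(robot.get_obs()['moment'])
cv2.imwrite('pics/g5.png',np.hstack([cv2.resize(a[170:270,230:430],(400,200)),cv2.resize(b[150:290,240:380],(400,400),interpolation=2)[:200],])if 0 else cv2.resize(b[120:290,230:430],(800,600)[:2],interpolation=2))
E
```

```text
19.7167 [ 0.4951 -0.046   0.0622] [-12.    1.4  30.2] yaw 173.78 tz [ 0.002  0.    -1.   ] open 0.207
shift [-0.0001  0.     -0.0002] turn [-0.01  0.11  0.02]
[ 0.30280175  2.46865368 -0.01840686]
```

View pics/g5.png

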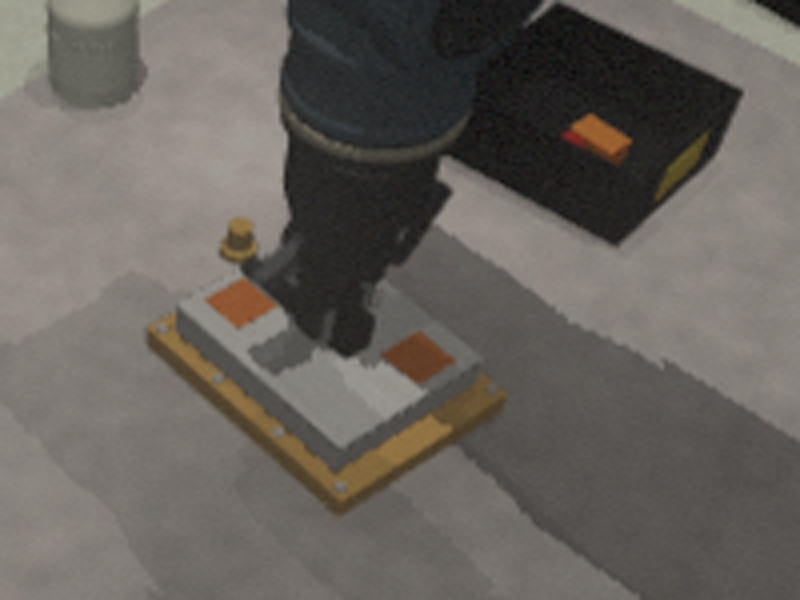

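The cover sits flat on the flange and both scraps are in the bin. At 30 N the push is too strong, so I'll ease it into the 10–25 N range.

Emit:
{"fn": "move_arm", "kwargs": {
  "series": [
    [0,0,0.0003,0,0,0,0],
    [0,0,0.0006,0,0,0,0],
    [0,0,0.0006,0,0,0,0],
    [0,0,0.0006,0,0,0,0],
    [0,0,0.0006,0,0,0,0],
    [0,0,0.0006,0,0,0,0],
    [0,0,0.0006,0,0,0,0],
    [0,0,0.0006,0,0,0,0],
    [0,0,0.0006,0,0,0,0],
    [0,0,0.0006,0,0,0,0]
  ]
}}

```text
time: 20.55
tcp_pos: [0.4951, -0.046, 0.0622]
tool_rot: [[-0.994, 0.108, 0.001], [0.108, 0.994, 0.0], [-0.001, 0.0, -1.0]]
contact_force: [-6.8, 1.3, 17.5]
opening: 0.208
gripper_force: 113.2
```

```bash
python3 - <<'E'
from h import *
robot.read_camera('side');go((.495,-.046,.062),173.8)
print(robot.hand_in())
E
```

```text
20.6 [ 0.4951 -0.046   0.0622] [-7.8  1.5 18.4] yaw 173.78 tz [ 0.001  0.    -1.   ] open 0.211
shift [-0.0001  0.     -0.0002] turn [-0.02  0.08  0.02]
the job is handed in; nothing more can be done
None
```

The plug and spacer are in the scrap bin, the cover is snapped fully home on the housing and held down with about 18 N, and the job was handed in at 20.6 s; the hand-in returned no verdict.

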